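# Sound the empty bore and fit the support post that suits it

### The job

One post is missing from the four-post support block: feel how deep its empty bore is by gently touching the bottom with the depth rod, and put the rod back in its stand. Then fit from the rack only the post whose top will come level with the three already fitted when it stands on the bottom of that bore, and push it gently but fully home past the ball catch, upright. Leave the other posts in the rack, and everything else on the bench, where they are.

Things in the scene. Friction and masses are not known exactly. Their poses are not given: they have to be found in the camera images.
- block: fixed aluminium block, 130 x 130 x 60 mm, origin at the centre of its underside, z up. Four vertical blind bores 15.2 mm wide in its top face (60 mm above the bench) at x, y = +-40 mm; each has another depth: 18, 26, 34 or 42 mm, which is which is not told. Three hold fitted brass posts (14 mm thick, tops 50 mm above the top face); one is empty
- bottoms: the bottoms of the four bores, inside the block; its origin is the same as the block's and tells nothing of their depths
- socket (a point): centre of the mouth of the empty bore, level with the block's top face. In the bore, 10 mm below the mouth, on the side away from the block's middle along the block's x, a spring ball juts 2 mm in: a post must be pushed past it (about 3 to 12 N all the way down; it does not fall home by itself); the rod passes clear of it if within 1.5 mm of the bore's axis
- stand: fixed black plastic stand of the depth rod, 70 x 70 x 85 mm, origin at the centre of its underside; a 14 mm vertical hole at its centre, 80 mm deep, open at the top
- rod_grip (a point): depth rod, hanging upright in the stand: centre of its dark handle (22 mm thick, 51 mm long), 104.5 mm above the tip, 114.5 mm above the bench at the start. Under the handle a collar (30 mm wide, 4 mm thick, underside 29.5 mm below this point) rests on the stand's top; below it a steel shank 8 mm thick, 75 mm long. 0.15 kg. z runs from tip to handle
- rod_tip (a point): lower end of the depth rod (hidden inside the stand at the start, 10 mm above the bench)
- rack: fixed plywood rack, 60 x 230 x 30 mm (long along its y), origin at the centre of its underside; four 16.5 mm holes at y = -90, -30, 30, 90 mm, 20 mm deep, hold the four loose posts upright, in any order; the posts' feet stand 10 mm above the bench
- post_a_mid (a point): loose round brass post, 14 mm thick, 68 mm long, standing in the rack: its centre, half-way up; z along the post. About 0.09 kg give or take a quarter. The bottom 6 mm taper to 10 mm. It comes level with the fitted posts in a bore 18 mm deep
- post_b_mid (a point): loose round brass post, 14 mm thick, 76 mm long, standing in the rack: its centre, half-way up; z along the post. About 0.1 kg give or take a quarter. The bottom 6 mm taper to 10 mm. It comes level with the fitted posts in a bore 26 mm deep
- post_c_mid (a point): loose round brass post, 14 mm thick, 84 mm long, standing in the rack: its centre, half-way up; z along the post. About 0.11 kg give or take a quarter. The bottom 6 mm taper to 10 mm. It comes level with the fitted posts in a bore 34 mm deep
- post_d_mid (a point): loose round brass post, 14 mm thick, 92 mm long, standing in the rack: its centre, half-way up; z along the post. About 0.12 kg give or take a quarter. The bottom 6 mm taper to 10 mm. It comes level with the fitted posts in a bore 42 mm deep
- spool_mid (a point): bystander: standing brass spool, 90 mm wide, 110 mm high; its centre
- tray: bystander: empty blue plastic tray, 80 x 150 x 30 mm; centre of its underside
- flange: bystander: flat brass flange ring lying on the bench, 80 mm wide, 6 mm thick; centre of its underside
- driver: bystander: screwdriver lying on the bench
- jar: bystander: grey plastic jar, 60 mm wide, 80 mm high; centre of its underside
- carton: bystander: small carton, 50 x 90 x 40 mm; centre of its underside
- collar: bystander: small steel collar, 28 mm wide, 12 mm thick, lying on the bench; centre of its underside
There are look-alikes about, which are no part of the job. Of the things that look like the stand, take the one that is farthest from the robot's base at the start.

How it is judged:
By the outcome, as a careful person would: the job done as asked, in the order asked, and still so for the second after the job is handed in, with the robot touching nothing.
It also fails if it takes over 64 s, if anything falls off the work surface, if the arm or the gripper's body presses on something with over 40 N, if the wrist force passes 120 N, or if a joint passes its speed limit or range.

### The arm

A 6-joint arm with a two-finger parallel gripper is mounted at the origin on the work surface. World frame = base frame: x ahead of the robot, y to its left, z up, the work surface at z = 0. Lengths are in m, angles in degrees, forces in N, time in s.
With the tool pointing down it reaches from about 0.4 to 0.925 m from the base axis. Payload 12.5 kg.
Tool frame: the origin (TCP) lies at the very end of the fingers, on their centre line; the grasp point (between the pads) lies 19 mm behind it; z points along the fingers, y is the line along which they close (so a half turn about z gives the same grasp; the last joint's range is limited). The gripper opens to 95 mm and grips with 3 to 60 N. Pads are 20 mm wide; open, the fingers measure 119 mm over their backs; the gripper's body (75 mm by 180 mm) begins 59 mm behind the grasp point.
Start: joints at [67.517, 28.126, 89.318, -0, 62.55, -6.05], TCP at [0.177, 0.599, 0.215] pointing down, gripper open.
Joint ranges: [-177.58, 177.58], [-47.91, 125.51], [2.72, 160], [-65.01, 245.01], [3.68, 167.84], [-153.87, 153.87]. Speed limits (degrees/s): [127.2, 127.2, 159.86, 180, 180, 180].

### API

Orientations are given as [roll, pitch, yaw] about the fixed x, y, z axes, in that order (R = Rz(yaw) Ry(pitch) Rx(roll)).
In Python, from bench import r gives the robot as it stands. The module is installed in compiled form; this text tells all that it offers.
- The arm moves only by the tool step_arm, never from a script. Its argument "steps" is a list of rows, each a list of 7 numbers: the opening, from 0 (shut) to 1 (fully open), then the shift along the tool's x, y, z in mm, then the turn, a rotation vector about the tool's x, y, z in degrees. In form: [[grip, dx, dy, dz, wx, wy, wz], ...]. A call has 1 to 10 rows; each row shifts and turns the commanded pose from where the row before left it, along the tool's axes as they then stand; what a row does not reach is not made up. A row lasts 1/10 s, in which the tool goes at most 50 mm and 8.59 degrees, less where a joint would pass 70% of its speed; a pose out of reach is approached as far as the arm can. A call is refused whole if a number of a shift passes 50 or a number of a turn 8.59, either way. A call with a gripper value outside its range is refused whole. The fingers move at their own pace and stop on an object; the grip force is fixed at half the most. Time passes only in rows, so rows that do not move let the fingers close. It gives the time, the measured TCP pose, the force, the opening and the grip force at its end, in the units of the state.
- r.read_state(): the state, without advancing time (a new reading comes with each control period).
- r.get_image(name): name is "side" or "top" or "wrist"; returns (picture, depth): 384x512x3 uint8, red, green, blue; 384x512 float32, m along the optical axis (not along the pixel's ray), 0 where there is no reading.
- r.calibration(name): a dict with "fx", "fy", "cx", "cy" (pixels), "cam_to_world" (4x4, takes a point from camera to world coordinates). Camera axes: x right, y down, z forward; pixel columns grow to the right and rows downward; lengths in m; the calibration is good to about 2 mm. A picture is of the moment at which its call begins: read the wrist's pose just before it. calibration takes no time and is no camera call; for the wrist camera it gives the pose at the moment of the call.
- r.hand_in(): hands the job in; it is judged then, once.
The state is a dict: "time_s": time; "joints": joint angles; "dq": joint speeds; "joint_torque": joint torques, N m; "tcp_pos": TCP position; "eef_rot": TCP orientation; "wrist_force": force on the tool from outside, world axes, zero at the start; "torque": the same for the moment, N m; "finger_gap": opening from 0.0 (shut) to 1.0 (fully open); "finger_force": force on a finger pad.
Only numpy, scipy, OpenCV 4.12 (cv2) and the standard library are available. Lean on these libraries where they do the work, as an engineer would, in place of code of your own. Each camera call takes 0.05 s, during which the arm holds its last target. There are 200 camera calls.

## Working session

There is one attempt and no reset: what is moved stays moved. The work goes in short steps, Python scripts to look and compute and a tool call to move; the robot and the scene stay as the last step left them, time stands still between calls to the robot, and variables do not carry over. Pictures are saved under pics/ and viewed, at most 10 in all, crops included, and the job is handed in when it is done.

Besides the shell and the picture viewer there is one more tool, called after "Request:" as name(argument=value, ...) on one line, values as JSON. step_arm: Moves the arm, as the interface text tells. Its arguments: {"type":"object","properties":{"steps":{"type":"array"}},"required":["steps"]}

```bash
mkdir -p pics; cat > h.py <<'E'
from bench import r
import numpy as np, cv2
def grab(n):
    c=r.calibration(n); im,d=r.get_image(n); np.savez(f'{n}.npz',im=im,d=d,T=c['cam_to_world'],k=[c['fx'],c['fy'],c['cx'],c['cy']]); return im,d
def load(n):
    z=np.load(f'{n}.npz'); return z['im'],z['d'],z['T'],z['k']
def cloud(n):
    im,d,T,k=load(n); v,u=np.mgrid[:384,:512]
    P=np.stack([(u-k[2])/k[0]*d,(v-k[3])/k[1]*d,d],-1)@T[:3,:3].T+T[:3,3]; P[d==0]=np.nan; return im,P
def ray(n,u,v,z):
    _,_,T,k=load(n); w=T[:3,:3]@np.array([(u-k[2])/k[0],(v-k[3])/k[1],1]); return T[:3,3]+w*(z-T[2,3])/w[2]
def save(im,f,s=1): cv2.imwrite('pics/'+f,cv2.resize(im,None,fx=s,fy=s,interpolation=2)[:,:,::-1])
E
python3 - <<'E'
from h import *
for n in ('top','side'):
    im,d=grab(n); save(im,n+'1.png',1.5); c=r.calibration(n); print(n,np.round(c['cam_to_world'],3).tolist(),c['fx'])
s=r.read_state();print(s)
E
```

```text
top [[-0.011, -0.993, 0.115, 0.379], [-1.0, 0.014, 0.024, -0.007], [-0.026, -0.115, -0.993, 1.14], [0.0, 0.0, 0.0, 1.0]] 371.3070616962374
side [[0.987, -0.105, 0.119, 0.367], [-0.159, -0.611, 0.775, -0.765], [-0.009, -0.784, -0.62, 0.706], [0.0, 0.0, 0.0, 1.0]] 387.5036239999589
{'time_s': 0.1, 'joints': array([ 6.75181475e+01,  2.81596322e+01,  8.93469220e+01, -6.63331717e-04,
        6.25490474e+01, -6.05082028e+00]), 'dq': array([-0.03778545, -0.00358348, -0.17357076, -0.0313847 , -0.14408827,
       -0.04210376]), 'joint_torque': array([ 2.62945607e-03, -6.13623691e+01, -2.58606434e+01,  6.93926169e-02,
        4.70393489e-02, -2.72780659e-05]), 'tcp_pos': array([0.17668977, 0.59927877, 0.21412996]), 'eef_rot': array([-1.79944646e+02, -5.27593006e-03,  1.63569271e+02]), 'wrist_force': array([-0.03637426,  0.35562726, -0.41172982]), 'torque': array([-0.00678966,  0.04668516,  0.03167244]), 'finger_force': 0.0, 'finger_gap': 1.003852142858648}
```

View pics/top1.png

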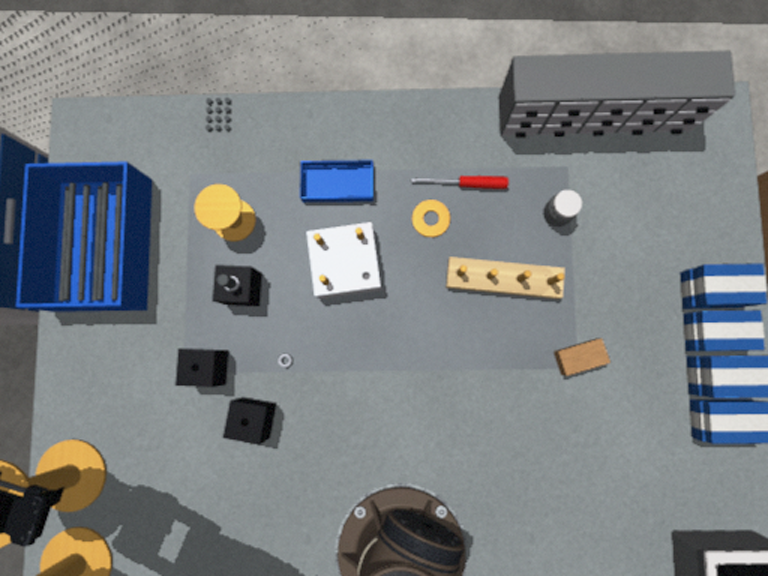

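View pics/side1.png

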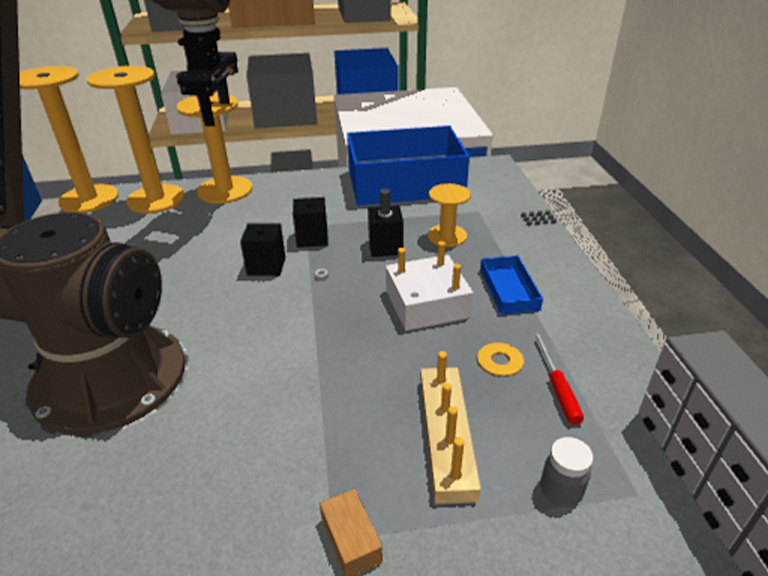

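The top view shows the stand with the rod at about (237,285) and the block with its empty bore at about (366,275). The rack posts run from (462,270) to (556,280), at 1.5x scale. The two other black stands are decoys and are nearer the base.

```bash
python3 - <<'E'
from h import *
im,P=cloud('top'); Z=P[...,2]; hsv=cv2.cvtColor(im,cv2.COLOR_RGB2HSV)
def box(u0,u1,v0,v1):
    m=np.zeros(Z.shape,bool); m[int(v0/1.5):int(v1/1.5),int(u0/1.5):int(u1/1.5)]=1; return m
def rect(n,m):
    p=P[m][:,:2].astype(np.float32); q=cv2.minAreaRect(p*1000); print(n,np.round(q[0],1),np.round(q[1],1),round(q[2],2),'z',np.round(np.median(Z[m]),4),m.sum()); return q
print('bench z',np.nanmedian(Z[box(400,440,300,360)]))
b=rect('block top',box(295,395,210,310)&(abs(Z-.06)<.006))
s=rect('stand top',box(200,275,250,315)&(abs(Z-.085)<.006))
k=rect('rack top',box(435,575,245,310)&(abs(Z-.03)<.006))
def posts(name,m):
    n,l,st,ce=cv2.connectedComponentsWithStats(m.astype(np.uint8))
    for i in range(1,n):
        if st[i,4]<4: continue
        q=P[l==i]; zt=np.nanmax(q[:,2]); t=q[q[:,2]>zt-.012]
        print(name,ce[i].round(1),st[i,4],'ztop',np.sort(q[:,2])[-4:].round(4),'xy',np.nanmedian(t,0).round(4),len(t))
posts('fitted',box(295,395,210,310)&(Z>.075))
posts('rack',box(435,575,235,310)&(Z>.045))
posts('rod',box(200,275,250,315)&(Z>.095))
# empty bore: dark pixels in block
m=box(355,378,262,288)&(im.max(2)<150); v,u=np.nonzero(m); print('bore px',u.mean(),v.mean(),m.sum(),ray('top',u.mean(),v.mean(),.06))
E
```

```text
bench z 0.0010897383480632516
block top [571.3 105.2] [131.2 130.3] 7.23 z 0.0607 1791
stand top [521.8 317.1] [71.3 70.5] 86.54 z 0.0856 513
rack top [ 534.5 -217.4] [230.3  61.2] 83.36 z 0.031 1375
fitted [239.7 154.3] 31 ztop [0.1094 0.1095 0.1103 0.112 ] xy [0.616  0.071  0.1075] 21
fitted [212.3 158.2] 30 ztop [0.1097 0.1101 0.112  0.1123] xy [0.6057 0.1479 0.1084] 20
fitted [215.6 185.6] 29 ztop [0.1114 0.1114 0.1128 0.1139] xy [0.5255 0.1389 0.1086] 21
rack [308.5 179.3] 29 ztop [0.0869 0.0871 0.0875 0.0888] xy [ 0.5448 -0.1275  0.0858] 18
rack [328.7 181.5] 29 ztop [0.0788 0.0789 0.0805 0.0809] xy [ 0.5367 -0.1855  0.0774] 21
rack [350.3 183. ] 40 ztop [0.0958 0.0958 0.0961 0.0965] xy [ 0.5304 -0.2467  0.094 ] 24
rack [371.3 184.9] 48 ztop [0.1045 0.1045 0.1051 0.1059] xy [ 0.523  -0.3057  0.1023] 23
rod [150.9 186.8] 85 ztop [0.1429 0.1436 0.1442 0.1443] xy [0.5209 0.3159 0.1405] 54
bore px 243.5 183.28571428571428 14 [0.53648806 0.06199642 0.06      ]
```

Request:
step_arm(steps=[[1,0,0,-10,0,0,8],[1,0,0,-10,0,0,8],[1,0,0,-10,0,0,8],[1,0,0,-10,0,0,8],[1,0,0,-10,0,0,8],[1,0,0,-10,0,0,8],[1,0,0,-10,0,0,8],[1,0,0,-10,0,0,8],[1,0,0,-10,0,0,8],[1,0,0,-10,0,0,8]])

```text
time_s: 1.1
tcp_pos: [0.1767, 0.5993, 0.3147]
eef_rot: [-180.0, 0.0, 83.2]
wrist_force: [1.1, -0.3, 0.2]
finger_gap: 1.004
finger_force: 0.0
```

```bash
cat >> h.py <<'E'
from scipy.spatial.transform import Rotation as Ro
def togo(t,yaw=None):
    s=r.read_state(); R=Ro.from_euler('xyz',s['eef_rot'],degrees=True)
    print('t',round(s['time_s'],2),'tcp',s['tcp_pos'].round(4),'rpy',s['eef_rot'].round(2),'F',s['wrist_force'].round(2),'gap',round(s['finger_gap'],3),'j',s['joints'].round(0))
    if t is not None: print('tool shift mm',(R.inv().apply(np.array(t)-s['tcp_pos'])*1000).round(1))
    if yaw is not None: print('turn',(R.inv()*Ro.from_euler('xyz',[180,0,yaw],degrees=True)).as_rotvec(degrees=True).round(2))
E
python3 - <<'E'
from h import *
togo([.52,.317,.30],83.36)
c=r.calibration('wrist'); s=r.read_state(); R=Ro.from_euler('xyz',s['eef_rot'],degrees=True).as_matrix(); T=c['cam_to_world']
print('cam in tool',(R.T@(T[:3,3]-s['tcp_pos'])).round(4),(R.T@T[:3,:3]).round(3).tolist(),c['fx'])
E
```

```text
t 1.1 tcp [0.1767 0.5993 0.3147] rpy [-1.7999e+02  4.0000e-02  8.3240e+01] F [ 1.09 -0.26  0.22] gap 1.004 j [68. 24. 81.  0. 75. 74.]
tool shift mm [-240.   374.1   14.8]
turn [-0.01  0.04 -0.12]
cam in tool [ 0.0736  0.001  -0.1702] [[0.0, -0.966, -0.26], [1.0, 0.0, 0.0], [-0.0, -0.26, 0.966]] 280.02653425866
```

Request:
step_arm(steps=[[1,-24,37,1,0,0,0],[1,-24,37,1,0,0,0],[1,-24,38,1,0,0,0],[1,-24,38,1,0,0,0],[1,-24,38,1,0,0,0],[1,-24,38,1,0,0,0],[1,-24,37,1,0,0,0],[1,-24,37,1,0,0,0],[1,-24,37,1,0,0,0],[1,-24,37,1,0,0,0]])

```text
time_s: 2.1
tcp_pos: [0.5227, 0.3177, 0.3044]
eef_rot: [-180.0, 0.0, 83.6]
wrist_force: [0.6, 0.9, 0.6]
finger_gap: 0.998
finger_force: 0.0
```

```bash
python3 - <<'E'
from h import *
togo([.52,.317,.30],83.36)
im,d=grab('wrist'); save(im,'w1.png',1.5)
E
```

```text
t 2.1 tcp [0.5227 0.3177 0.3044] rpy [-1.7998e+02  1.0000e-02  8.3570e+01] F [0.64 0.95 0.63] gap 0.998 j [25. 23. 84.  0. 73. 32.]
tool shift mm [-1.  -2.6  4.4]
turn [-0.02  0.01  0.21]
```

View pics/w1.png

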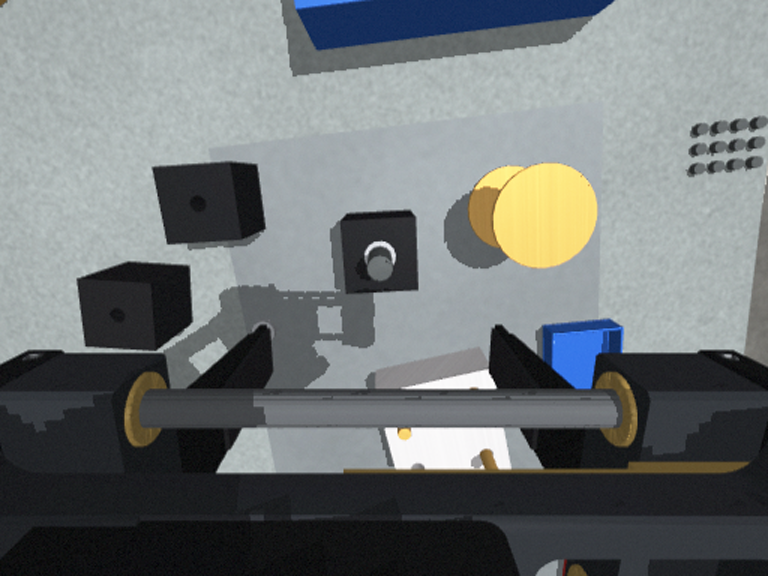

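The wrist view shows the rod handle top at about (380,268), the white-edged collar around it and the stand beneath, at 1.5x scale. The rod is well inside the fingers' span.

```bash
cat >> h.py <<'E'
def wb(n,u0,u1,v0,v1,z0,z1,q=1000):
    "points of cloud in pixel box (1.5x px) with heights in z0..z1; circle + rect"
    im,P=cloud(n); m=np.zeros(P.shape[:2],bool); m[int(v0/1.5):int(v1/1.5),int(u0/1.5):int(u1/1.5)]=1
    m&=(P[...,2]>z0)&(P[...,2]<z1); p=P[m]; xy=(p[:,:2]*1000).astype(np.float32)
    c,rad=cv2.minEnclosingCircle(xy); rc=cv2.minAreaRect(xy)
    print('n',m.sum(),'z',np.median(p[:,2]).round(4),'mean',xy.mean(0).round(1),'circ',np.round(c,1),round(rad,1),'rect',np.round(rc[0],1),np.round(rc[1],1),round(rc[2],2)); return p
E
python3 - <<'E'
from h import *
wb('wrist',320,430,200,300,.08,.0875); wb('wrist',350,410,230,300,.087,.092); wb('wrist',350,410,230,300,.137,.145)
E
```

```text
n 2007 z 0.0851 mean [523.4 321.2] circ [523.2 319.3] 48.3 rect [523.1 319.1] [70.1 70.1] 86.81
n 122 z 0.0888 mean [523.6 324.5] circ [520.3 314.9] 29.2 rect [519.7 313.3] [50.1 41.8] 83.79
n 236 z 0.1399 mean [523.  319.6] circ [523.  319.1] 10.8 rect [522.7 319.5] [20.1 20.8] 84.24
```

Request:
step_arm(steps=[[1,1.5,0.1,40,0,0,0],[1,0,0,40,0,0,0],[1,0,0,40,0,0,0],[1,0,0,40,0,0,0],[1,0,0,26,0,0,0],[1,0,0,20,0,0,0],[1,0,0,0,0,0,0],[1,0,0,0,0,0,0]])

```text
time_s: 2.95
tcp_pos: [0.5219, 0.3207, 0.0989]
eef_rot: [-180.0, 0.0, 83.6]
wrist_force: [0.3, -0.4, 0.4]
finger_gap: 1.0
finger_force: 0.0
```

Request:
step_arm(steps=[[0,0,0,0,0,0,0],[0,0,0,0,0,0,0],[0,0,0,0,0,0,0],[0,0,0,0,0,0,0],[0,0,0,0,0,0,0],[0,0,0,0,0,0,0],[0,0,0,0,0,0,0]])

```text
time_s: 3.65
tcp_pos: [0.5218, 0.3206, 0.0986]
eef_rot: [-180.0, -0.0, 83.6]
wrist_force: [0.6, 0.6, 0.0]
finger_gap: 0.469
finger_force: 0.0
```

Request:
step_arm(steps=[[0,0,0,0,0,0,0],[0,0,0,0,0,0,0],[0,0,0,0,0,0,0],[0,0,0,0,0,0,0],[0,0,0,0,0,0,0]])

```text
time_s: 4.15
tcp_pos: [0.5218, 0.3206, 0.0986]
eef_rot: [180.0, -0.0, 83.6]
wrist_force: [-1.1, -0.4, -0.2]
finger_gap: 0.226
finger_force: 30.0
```

```bash
python3 - <<'E'
from h import *
togo(None); print(r.read_state()['finger_force'])
E
```

```text
t 4.15 tcp [0.5218 0.3206 0.0986] rpy [180.    -0.    83.57] F [-1.08 -0.37 -0.24] gap 0.226 j [25. 35. 98.  0. 48. 32.]
29.999383985996246
```

Request:
step_arm(steps=[[0,0,0,-10,0,0,0],[0,0,0,-25,0,0,0],[0,0,0,-35,0,0,0],[0,0,0,-35,0,0,0],[0,0,0,-25,0,0,0],[0,0,0,-10,0,0,0]])

```text
time_s: 4.75
tcp_pos: [0.5223, 0.3208, 0.2418]
eef_rot: [179.8, -0.1, 83.6]
wrist_force: [-0.2, -0.3, -1.7]
finger_gap: 0.226
finger_force: 30.0
```

Request:
step_arm(steps=[[0,-20,3,0,0,0,0],[0,-36,6,0,0,0,0],[0,-40,6,0,0,0,0],[0,-40,6,0,0,0,0],[0,-40,7,0,0,0,0],[0,-40,7,0,0,0,0],[0,-40,6,0,0,0,0],[0,-36,6,0,0,0,0],[0,-24,4,0,0,0,0],[0,0,0,0,0,0,0]])

```text
time_s: 5.75
tcp_pos: [0.5369, -0.0017, 0.238]
eef_rot: [-179.9, 0.0, 83.4]
wrist_force: [-0.0, 0.3, -2.3]
finger_gap: 0.227
finger_force: 30.0
```

Request:
step_arm(steps=[[0,0,0,0,0,0,0],[0,0,0,0,0,0,0]])

```text
time_s: 5.95
tcp_pos: [0.5369, 0.0016, 0.2384]
eef_rot: [-180.0, -0.0, 83.6]
wrist_force: [0.3, 0.1, -1.5]
finger_gap: 0.227
finger_force: 30.0
```

```bash
python3 - <<'E'
from h import *
togo([.537,.06,.20],83.57)
im,d=grab('wrist'); save(im,'w2.png',1.5)
wb('wrist',0,767,0,350,.056,.064)
E
```

```text
t 5.95 tcp [0.5369 0.0016 0.2384] rpy [-1.7997e+02 -1.0000e-02  8.3600e+01] F [ 0.31  0.07 -1.47] gap 0.227 j [ -7.  20. 100.   0.  61.  -0.]
tool shift mm [58.  -6.4 38.4]
turn [-0.03 -0.01  0.03]
n 12189 z 0.0601 mean [572. 109.] circ [572.3 106.6] 91.1 rect [572.5 106.8] [130.5 130.4] 7.29
```

View pics/w2.png

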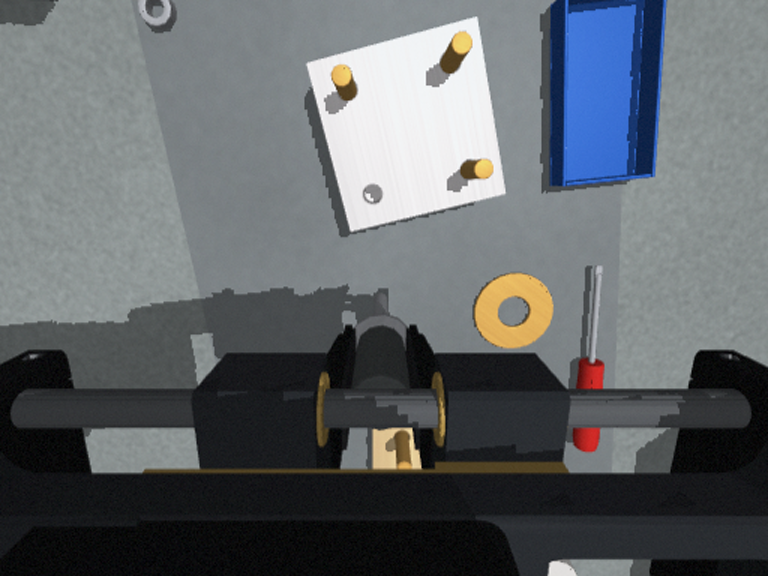

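The wrist view shows the empty bore at (372,193), the block's corners from about (305,63) to (505,190), and the held rod with its tip at about (382,293).

```bash
python3 - <<'E'
from h import *
im,P=cloud('wrist'); g=cv2.cvtColor(im,cv2.COLOR_RGB2GRAY)
c=g[118:140,236:260]; m=np.zeros_like(g); m[120:138,239:257]=(g[120:138,239:257]<185); 
cs,_=cv2.findContours(m,0,1); q=max(cs,key=cv2.contourArea); print(cv2.contourArea(q),cv2.minEnclosingCircle(q))
(u,v),_=cv2.minEnclosingCircle(q); print('bore',ray('wrist',u,v,.06).round(4))
print(P[126:132,244:253,2].round(3))
# shank / handle by depth height
for z0,z1 in ((.15,.165),(.16,.19),(.22,.235),(.235,.25),(.25,.27),(.27,.285)):
    mm=(P[...,2]>z0)&(P[...,2]<z1)&(abs(P[...,0]-.537)<.02)&(abs(P[...,1])<.03)
    if mm.sum(): vv,uu=np.nonzero(mm); print(z0,mm.sum(),'x',np.percentile(P[mm][:,0],[1,50,99]).round(4),'y',np.percentile(P[mm][:,1],[1,50,99]).round(4),'px',uu.min(),uu.max(),vv.min(),vv.max())
cc=cv2.resize(im[180:290,200:310],None,fx=5,fy=5,interpolation=0); save(cc,'w2c.png')
E
```

```text
122.0 ((248.0, 129.0), 6.708303928375244)
bore [0.5379 0.0618 0.06  ]
[[0.026 0.025 0.027 0.027 0.026 0.027 0.025 0.026 0.026]
 [0.026 0.026 0.025 0.026 0.025 0.025 0.026 0.026 0.026]
 [0.026 0.027 0.026 0.026 0.026 0.026 0.027 0.025 0.028]
 [0.025 0.027 0.026 0.026 0.027 0.025 0.026 0.026 0.025]
 [  nan 0.025 0.026 0.028 0.026 0.027 0.025 0.026 0.027]
 [0.026 0.027 0.026 0.027 0.026 0.027 0.025 0.026 0.027]]
0.15 30 x [0.5347 0.5382 0.5413] y [0.0019 0.0034 0.0041] px 250 257 195 200
0.16 85 x [0.5339 0.5386 0.5417] y [-0.0004  0.0035  0.0043] px 249 258 198 208
0.22 391 x [0.5267 0.539  0.5498] y [-0.      0.0102  0.0146] px 237 271 209 231
0.235 425 x [0.5244 0.5393 0.5543] y [0.0002 0.01   0.0156] px 225 281 216 243
0.25 932 x [0.5211 0.5386 0.5565] y [0.0008 0.0104 0.0159] px 218 286 222 257
0.27 962 x [0.5215 0.5384 0.5565] y [-0.0093  0.0102  0.0159] px 218 289 236 288
```

View pics/w2c.png

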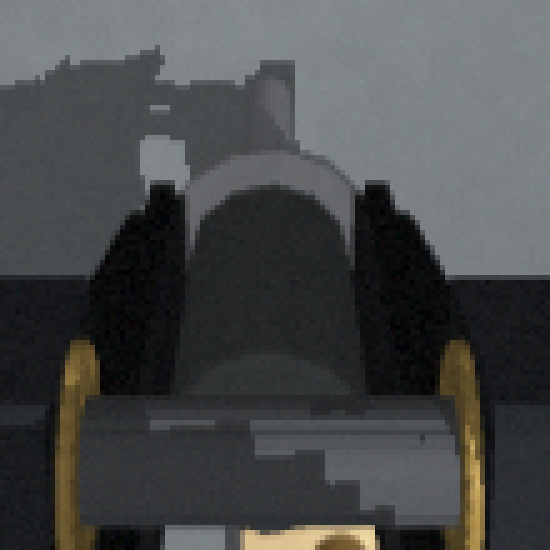

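The crop shows the held handle and collar, with the shank tip centred at about (272,65). The rod looks upright and centred in the hand. Next I move over the bore.

Request:
step_arm(steps=[[0,15,-2,0,0,0,0],[0,25,-3,0,0,0,0],[0,16,-2,0,0,0,0],[0,5.5,0,0,0,0,0],[0,0,0,30,0,0,0],[0,0,0,30,0,0,0],[0,0,0,20,0,0,0],[0,0,0,4,0,0,0],[0,0,0,0,0,0,0],[0,0,0,0,0,0,0]])

```text
time_s: 7.0
tcp_pos: [0.5376, 0.0629, 0.1557]
eef_rot: [179.9, -0.0, 83.6]
wrist_force: [-1.0, 0.2, -1.6]
finger_gap: 0.225
finger_force: 30.0
```

```bash
python3 - <<'E'
from h import *
togo([.5368,.0635,.1536],83.57)
E
```

```text
t 7.0 tcp [0.5376 0.0629 0.1557] rpy [ 1.7991e+02 -2.0000e-02  8.3580e+01] F [-0.99  0.2  -1.6 ] gap 0.225 j [ -0.  25. 105.   0.  50.   6.]
tool shift mm [ 0.5 -0.8  2.1]
turn [ 0.09 -0.02  0.01]
```

Request:
step_arm(steps=[[0,0.5,-0.8,2,0,0,0],[0,0,0,5,0,0,0],[0,0,0,5,0,0,0],[0,0,0,5,0,0,0],[0,0,0,5,0,0,0],[0,0,0,0,0,0,0]])

```text
time_s: 7.6
tcp_pos: [0.536, 0.0633, 0.1318]
eef_rot: [-179.9, 0.0, 83.6]
wrist_force: [0.6, -0.9, -2.2]
finger_gap: 0.225
finger_force: 30.0
```

Request:
step_arm(steps=[[0,0,0,2,0,0,0],[0,0,0,2,0,0,0],[0,0,0,2,0,0,0],[0,0,0,2,0,0,0],[0,0,0,0,0,0,0]])

```text
time_s: 8.1
tcp_pos: [0.5362, 0.0633, 0.1244]
eef_rot: [-180.0, -0.0, 83.6]
wrist_force: [-0.3, 0.3, -2.3]
finger_gap: 0.226
finger_force: 30.0
```

Request:
step_arm(steps=[[0,0,0,2,0,0,0],[0,0,0,2,0,0,0],[0,0,0,1,0,0,0],[0,0,0,0,0,0,0]])

```text
time_s: 8.5
tcp_pos: [0.5362, 0.0634, 0.1195]
eef_rot: [-180.0, -0.0, 83.6]
wrist_force: [0.6, 0.2, -1.9]
finger_gap: 0.224
finger_force: 30.0
```

Request:
step_arm(steps=[[0,0,0,1,0,0,0],[0,0,0,1,0,0,0],[0,0,0,1,0,0,0],[0,0,0,0,0,0,0]])

```text
time_s: 8.9
tcp_pos: [0.5362, 0.0634, 0.1165]
eef_rot: [-180.0, -0.0, 83.6]
wrist_force: [-0.2, 0.6, -1.7]
finger_gap: 0.225
finger_force: 30.0
```

Request:
step_arm(steps=[[0,0,0,0.5,0,0,0],[0,0,0,0.5,0,0,0],[0,0,0,0,0,0,0]])

```text
time_s: 9.2
tcp_pos: [0.5363, 0.0634, 0.1156]
eef_rot: [180.0, -0.0, 83.6]
wrist_force: [0.3, -0.3, -2.6]
finger_gap: 0.225
finger_force: 30.0
```

Request:
step_arm(steps=[[0,0,0,0.5,0,0,0],[0,0,0,0,0,0,0]])

```text
time_s: 9.4
tcp_pos: [0.5363, 0.0634, 0.1151]
eef_rot: [180.0, -0.0, 83.6]
wrist_force: [-0.4, -0.3, -1.3]
finger_gap: 0.23
finger_force: 30.0
```

Request:
step_arm(steps=[[0,0,0,0.5,0,0,0],[0,0,0,0,0,0,0]])

```text
time_s: 9.6
tcp_pos: [0.5363, 0.0634, 0.1146]
eef_rot: [180.0, -0.0, 83.6]
wrist_force: [-0.1, 0.2, -1.9]
finger_gap: 0.228
finger_force: 30.0
```

Request:
step_arm(steps=[[0,0,0,0.3,0,0,0],[0,0,0,0,0,0,0]])

```text
time_s: 9.8
tcp_pos: [0.5363, 0.0634, 0.1145]
eef_rot: [180.0, -0.0, 83.6]
wrist_force: [0.5, 0.4, 0.8]
finger_gap: 0.223
finger_force: 30.0
```

Request:
step_arm(steps=[[0,0,0,0.3,0,0,0],[0,0,0,0,0,0,0]])

```text
time_s: 10.0
tcp_pos: [0.5364, 0.0634, 0.1144]
eef_rot: [180.0, -0.0, 83.6]
wrist_force: [-1.8, 0.4, 5.3]
finger_gap: 0.226
finger_force: 30.0
```

The rod touched at tip z ≈ 0.026, so the bore is 34 mm deep and post_c is the one to fit. First the rod goes back.

Request:
step_arm(steps=[[0,0,0,-5,0,0,0],[0,0,0,-20,0,0,0],[0,0,0,-35,0,0,0],[0,0,0,-35,0,0,0],[0,0,0,-20,0,0,0],[0,0,0,-10,0,0,0],[0,0,0,0,0,0,0]])

```text
time_s: 10.7
tcp_pos: [0.5365, 0.0634, 0.2398]
eef_rot: [179.9, -0.0, 83.6]
wrist_force: [-0.0, -0.1, -2.6]
finger_gap: 0.226
finger_force: 30.0
```

Request:
step_arm(steps=[[0,20,-3.2,0,0,0,0],[0,36,-6,0,0,0,0],[0,40,-7,0,0,0,0],[0,40,-7,0,0,0,0],[0,40,-7,0,0,0,0],[0,38,-6,0,0,0,0],[0,25,-4,0,0,0,0],[0,15,-3,0,0,0,0],[0,0,0,0,0,0,0],[0,0,0,0,0,0,0]])

```text
time_s: 11.7
tcp_pos: [0.5216, 0.3199, 0.2382]
eef_rot: [-179.9, 0.1, 83.6]
wrist_force: [0.4, -0.4, -1.3]
finger_gap: 0.225
finger_force: 30.0
```

```bash
python3 - <<'E'
from h import *
togo([.5218,.3206,.0986],83.57)
E
```

```text
t 11.7 tcp [0.5216 0.3199 0.2382] rpy [-1.7993e+02  6.0000e-02  8.3580e+01] F [ 0.36 -0.37 -1.3 ] gap 0.225 j [25. 26. 89. -0. 65. 32.]
tool shift mm [  0.8   0.2 139.6]
turn [-0.07  0.06  0.01]
```

Request:
step_arm(steps=[[0,0.5,0.1,20,0,0,0],[0,0,0,25,0,0,0],[0,0,0,12,0,0,0],[0,0,0,10,0,0,0],[0,0,0,10,0,0,0],[0,0,0,15,0,0,0],[0,0,0,15,0,0,0],[0,0,0,0,0,0,0]])

```text
time_s: 12.5
tcp_pos: [0.5215, 0.3206, 0.1306]
eef_rot: [-179.9, 0.1, 83.6]
wrist_force: [-0.6, -0.3, -2.6]
finger_gap: 0.224
finger_force: 30.0
```

Request:
step_arm(steps=[[0,0,0,14,0,0,0],[0,0,0,9,0,0,0],[0,0,0,5,0,0,0],[0,0,0,2,0,0,0],[0,0,0,0,0,0,0],[0,0,0,0,0,0,0]])

```text
time_s: 13.1
tcp_pos: [0.5222, 0.3212, 0.1024]
eef_rot: [180.0, -0.0, 83.6]
wrist_force: [0.5, 0.2, -1.6]
finger_gap: 0.226
finger_force: 30.0
```

Request:
step_arm(steps=[[0,0,0,2,0,0,0],[0,0,0,1,0,0,0],[0,0,0,0.5,0,0,0],[0,0,0,0,0,0,0],[0,0,0,0,0,0,0]])

```text
time_s: 13.6
tcp_pos: [0.522, 0.3211, 0.0986]
eef_rot: [180.0, -0.0, 83.6]
wrist_force: [-0.8, -0.6, -0.9]
finger_gap: 0.225
finger_force: 30.0
```

Request:
step_arm(steps=[[0,0,0,0.4,0,0,0],[0,0,0,0,0,0,0]])

```text
time_s: 13.8
tcp_pos: [0.522, 0.3211, 0.0986]
eef_rot: [180.0, -0.0, 83.6]
wrist_force: [-1.5, -1.6, 4.8]
finger_gap: 0.231
finger_force: 30.0
```

Seated. I release the rod, then lift.

Request:
step_arm(steps=[[1,0,0,0,0,0,0],[1,0,0,0,0,0,0],[1,0,0,0,0,0,0],[1,0,0,0,0,0,0],[1,0,0,0,0,0,0],[1,0,0,-15,0,0,0],[1,0,0,-30,0,0,0],[1,0,0,-40,0,0,0],[1,0,0,-40,0,0,0],[1,0,0,-20,0,0,0]])

```text
time_s: 14.8
tcp_pos: [0.5226, 0.3214, 0.2467]
eef_rot: [179.8, -0.1, 83.6]
wrist_force: [0.5, 0.8, 1.0]
finger_gap: 0.981
finger_force: 0.0
```

```bash
python3 - <<'E'
from h import *
grab('wrist'); wb('wrist',280,480,100,320,.135,.147)
togo([.532,-.33,.26],83.5)
E
```

```text
n 342 z 0.1399 mean [523.  320.5] circ [522.9 319.7] 10.9 rect [523.1 319.9] [20.8 20.6] 30.61
t 14.85 tcp [0.5232 0.3217 0.2488] rpy [179.65  -0.22  83.57] F [ 0.26 -0.38  2.6 ] gap 0.995 j [25. 25. 89.  0. 66. 32.]
tool shift mm [-646.6   81.8  -13.2]
turn [ 0.35 -0.22  0.07]
```

Request:
step_arm(steps=[[1,-20,3,0,0,0,0],[1,-40,5,0,0,0,0],[1,-44,6,0,0,0,0],[1,-44,6,0,0,0,0],[1,-44,6,0,0,0,0],[1,-44,5,0,0,0,0],[1,-44,5,0,0,0,0],[1,-44,5,0,0,0,0],[1,-44,5,0,0,0,0],[1,-44,5,0,0,0,0]])

```text
time_s: 15.85
tcp_pos: [0.5261, -0.0958, 0.2428]
eef_rot: [-180.0, -0.0, 83.6]
wrist_force: [0.9, 0.3, -0.2]
finger_gap: 1.003
finger_force: 0.0
```

Request:
step_arm(steps=[[1,-44,6,0,0,0,0],[1,-44,6,0,0,0,0],[1,-35,5,0,0,0,0],[1,-20,3,0,0,0,0],[1,-10,1,0,0,0,0],[1,0,0,0,0,0,0],[1,0,0,0,0,0,0]])

```text
time_s: 16.55
tcp_pos: [0.5302, -0.2472, 0.243]
eef_rot: [-180.0, -0.0, 83.6]
wrist_force: [0.4, 0.5, -0.3]
finger_gap: 0.998
finger_force: 0.0
```

```bash
python3 - <<'E'
from h import *
im,d=grab('wrist'); save(im,'w3.png',1.5)
togo([.531,-.248,.25],83.5)
im,P=cloud('wrist'); Z=P[...,2]
wb('wrist',100,700,0,345,.025,.033)
n,l,st,ce=cv2.connectedComponentsWithStats(((Z>.07)&(Z<.108)&(np.arange(384)[:,None]<232)&(abs(P[...,0]-.53)<.05)).astype(np.uint8))
for i in range(1,n):
    if st[i,4]<15: continue
    q=P[l==i]; t=q[q[:,2]>np.percentile(q[:,2],97)-.003]; c,ra=cv2.minEnclosingCircle((t[:,:2]*1000).astype(np.float32)); print((ce[i]*1.5).round(),st[i,4],'zt',np.percentile(q[:,2],97).round(4),np.round(c,1),round(ra,1),len(t))
E
```

```text
t 16.6 tcp [ 0.5303 -0.247   0.2432] rpy [-1.7999e+02 -2.0000e-02  8.3640e+01] F [ 0.33 -0.31  0.07] gap 0.997 j [-31.  23.  93.   0.  64. -25.]
tool shift mm [-0.9  0.8 -6.8]
turn [-0.01 -0.02  0.14]
n 7290 z 0.03 mean [ 547.5 -205.3] circ [ 600.3 -315.7] 232.0 rect [ 610.1 -223.4] [231.2 462.9] 84.29
[381. 109.] 155 zt 0.0874 [ 545.3 -126.4] 6.7 124
[381. 192.] 112 zt 0.0793 [ 538.5 -185.9] 6.8 104
[380. 269.] 147 zt 0.0952 [ 531.6 -245.2] 6.8 106
[380. 337.] 149 zt 0.1028 [ 525.7 -303. ] 6.3 54
```

View pics/w3.png

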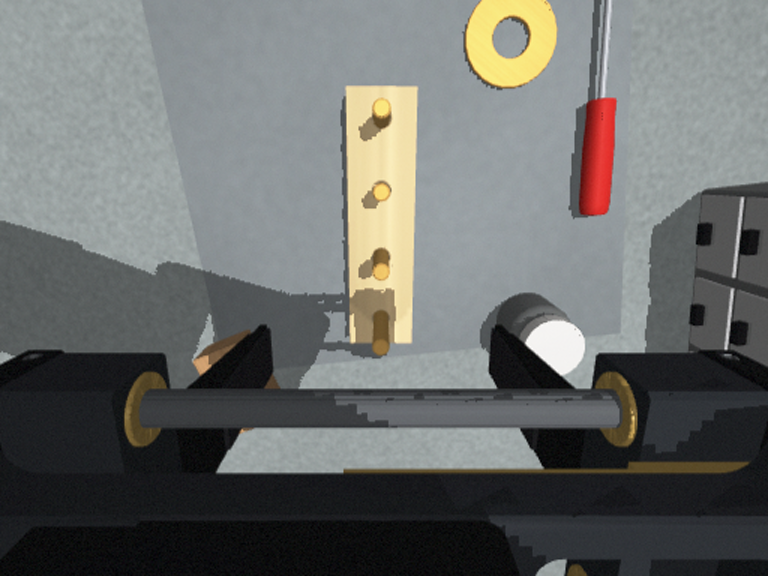

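The wrist view shows the four rack posts at (381,109), (381,192), (380,269) and (380,337). The third is post_c, with its top at z ≈ 0.095. The jar at (540,330) is nearby, so I come down with the fingers part open.

Request:
step_arm(steps=[[0.4,1.5,0,10,0,0,0],[0.4,0,0,20,0,0,0],[0.4,0,0,20,0,0,0],[0.4,0,0,20,0,0,0],[0.4,0,0,20,0,0,0],[0.4,0,0,20,0,0,0],[0.4,0,0,15,0,0,0],[0.4,0,0,10,0,0,0],[0.4,0,0,0,0,0,0],[0.4,0,0,0,0,0,0]])

```text
time_s: 17.6
tcp_pos: [0.5306, -0.2467, 0.1084]
eef_rot: [180.0, 0.0, 83.6]
wrist_force: [0.3, 1.0, 0.7]
finger_gap: 0.398
finger_force: 0.0
```

Request:
step_arm(steps=[[0.4,0,0,20,0,0,0],[0.4,0,0,20,0,0,0],[0.4,0,0,12,0,0,0],[0.4,0,0,0,0,0,0],[0,0,0,0,0,0,0],[0,0,0,0,0,0,0],[0,0,0,0,0,0,0],[0,0,0,0,0,0,0],[0,0,0,0,0,0,0],[0,0,0,0,0,0,0]])

```text
time_s: 18.6
tcp_pos: [0.5306, -0.2471, 0.0567]
eef_rot: [179.9, 0.0, 83.6]
wrist_force: [-0.8, 0.8, 6.3]
finger_gap: 0.137
finger_force: 30.0
```

Request:
step_arm(steps=[[0,0,0,-5,0,0,0],[0,0,0,-15,0,0,0],[0,0,0,-30,0,0,0],[0,0,0,-40,0,0,0],[0,0,0,-40,0,0,0],[0,0,0,-20,0,0,0],[0,20,-1.5,0,0,0,0],[0,40,-3,0,0,0,0],[0,44,-4,0,0,0,0],[0,44,-4,0,0,0,0]])

```text
time_s: 19.6
tcp_pos: [0.5341, -0.0971, 0.2062]
eef_rot: [-180.0, -0.0, 83.5]
wrist_force: [1.2, -0.2, -2.1]
finger_gap: 0.139
finger_force: 30.0
```

Request:
step_arm(steps=[[0,44,-4,0,0,0,0],[0,36,-3,0,0,0,0],[0,20,-2,0,0,0,0],[0,0,0,0,0,0,0],[0,0,0,0,0,0,0],[0,0,0,0,0,0,0]])

```text
time_s: 20.2
tcp_pos: [0.5368, 0.0011, 0.2061]
eef_rot: [-180.0, 0.0, 83.5]
wrist_force: [-0.2, -0.2, -0.9]
finger_gap: 0.141
finger_force: 30.0
```

```bash
python3 - <<'E'
from h import *
im,d=grab('wrist'); s=r.read_state()
togo(None)
im,P=cloud('wrist'); g=cv2.cvtColor(im,cv2.COLOR_RGB2GRAY); tc=s['tcp_pos']
p=wb('wrist',0,767,0,350,.056,.064)
rc=cv2.minAreaRect((p[:,:2]*1000).astype(np.float32)); a=np.radians(rc[2]); a=a if a<.8 else a-np.pi/2
b=np.array(rc[0])+[-40*np.cos(a)+40*np.sin(a),-40*np.sin(a)-40*np.cos(a)]; print('bore from block',b.round(1))
B=(P[...,2]<.045)&(P[...,2]>.02)&(np.hypot(P[...,0]-b[0]/1e3,P[...,1]-b[1]/1e3)<.012); v,u=np.nonzero(B); print('bore floor px',u.mean(),v.mean(),B.sum(),P[B].mean(0).round(4))
for z0,z1 in ((-.05,-.035),(-.035,-.02),(-.02,-.005),(-.005,.01),(.01,.025),(.025,.034),(.034,.042)):
    mm=(P[...,2]>tc[2]+z0)&(P[...,2]<tc[2]+z1)&(abs(P[...,0]-tc[0])<.0078)&(abs(P[...,1]-tc[1])<.014)&(im[...,0]>im[...,2]*1.5)
    if mm.sum()>5: print(z0,mm.sum(),'x',np.percentile(P[mm][:,0],[2,50,98]).round(4),'y',np.percentile(P[mm][:,1],[2,50,98]).round(4))
m=(im[...,0]>im[...,2]*1.5)
cc=cv2.resize(im[110:290,160:340],None,fx=3.3,fy=3.3,interpolation=0); save(cc,'w4.png')
E
```

```text
t 20.25 tcp [0.5368 0.0009 0.2061] rpy [-180.     0.    83.5] F [-0.57  0.84 -1.93] gap 0.144 j [ -7.  22. 102.  -0.  56.  -0.]
n 14854 z 0.0601 mean [571.9 109.1] circ [572.1 106.5] 91.0 rect [572.4 106.7] [130.7 130.3] 7.24
bore from block [537.8  62. ]
bore floor px 247.33582089552237 129.044776119403 134 [0.5372 0.0612 0.0272]
-0.05 33 x [0.5323 0.5392 0.5442] y [0.005  0.0084 0.0095]
-0.035 107 x [0.5319 0.5384 0.5445] y [0.0047 0.0085 0.0095]
-0.02 135 x [0.5317 0.5385 0.5443] y [0.0048 0.0083 0.0095]
-0.005 176 x [0.5318 0.5384 0.5444] y [0.0047 0.0084 0.0096]
0.01 228 x [0.5317 0.5385 0.5444] y [0.005  0.0084 0.0097]
0.025 163 x [0.5319 0.5385 0.5444] y [0.005  0.0084 0.0096]
0.034 291 x [0.5316 0.5384 0.5442] y [0.0028 0.0062 0.0094]
```

View pics/w4.png

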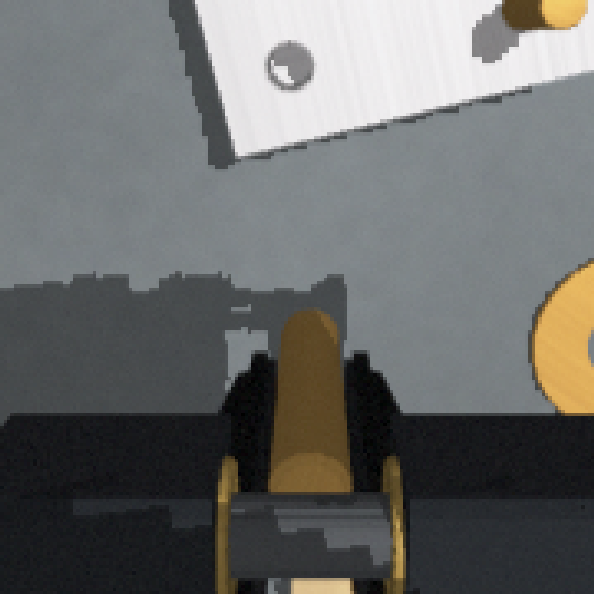

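The crop shows the post held upright with its foot at about (310,330), and the empty bore at (290,66). I move over the bore and come down to just above its mouth.

Request:
step_arm(steps=[[0,15,-2,0,0,0,0],[0,24,-3,0,0,0,0],[0,15,-2,0,0,0,0],[0,5,0,0,0,0,0],[0,0,0,25,0,0,0],[0,0,0,30,0,0,0],[0,0,0,22,0,0,0],[0,0,0,13,0,0,0],[0,0,0,0,0,0,0],[0,0,0,0,0,0,0]])

```text
time_s: 21.25
tcp_pos: [0.5367, 0.0611, 0.1164]
eef_rot: [180.0, -0.0, 83.6]
wrist_force: [0.1, 1.2, -0.2]
finger_gap: 0.137
finger_force: 30.0
```

Request:
step_arm(steps=[[0,0,0,0,0,0,0],[0,0,0,0,0,0,0]])

```text
time_s: 21.45
tcp_pos: [0.5368, 0.0613, 0.117]
eef_rot: [179.9, -0.0, 83.6]
wrist_force: [0.8, -0.3, -0.7]
finger_gap: 0.142
finger_force: 30.0
```

```bash
python3 - <<'E'
from h import *
togo([.5365,.0603,.1107],83.5)
E
```

```text
t 21.45 tcp [0.5368 0.0613 0.117 ] rpy [ 1.7992e+02 -1.0000e-02  8.3570e+01] F [ 0.76 -0.29 -0.73] gap 0.142 j [ -0.  28. 107.   0.  44.   6.]
tool shift mm [-1.  -0.2  6.3]
turn [ 0.08 -0.01  0.07]
```

Request:
step_arm(steps=[[0,-1,-0.2,6,0,0,0],[0,0,0,0,0,0,0],[0,0,0,2,0,0,0],[0,0,0,2,0,0,0],[0,0,0,2,0,0,0],[0,0,0,0,0,0,0]])

```text
time_s: 22.05
tcp_pos: [0.536, 0.0604, 0.1038]
eef_rot: [-180.0, -0.0, 83.6]
wrist_force: [-0.4, 0.1, -0.0]
finger_gap: 0.143
finger_force: 30.0
```

Request:
step_arm(steps=[[0,0,0,1,0,0,0],[0,0,0,1,0,0,0],[0,0,0,1,0,0,0],[0,0,0,0,0,0,0]])

```text
time_s: 22.45
tcp_pos: [0.5361, 0.0604, 0.101]
eef_rot: [-180.0, -0.0, 83.6]
wrist_force: [-0.9, 0.1, -1.8]
finger_gap: 0.141
finger_force: 30.0
```

Request:
step_arm(steps=[[0,0,0,1,0,0,0],[0,0,0,1,0,0,0],[0,0,0,0,0,0,0]])

```text
time_s: 22.75
tcp_pos: [0.5361, 0.0604, 0.099]
eef_rot: [-180.0, -0.0, 83.6]
wrist_force: [0.0, -0.6, -1.3]
finger_gap: 0.138
finger_force: 30.0
```

Request:
step_arm(steps=[[0,0,0,1,0,0,0],[0,0,0,1,0,0,0],[0,0,0,0,0,0,0]])

```text
time_s: 23.05
tcp_pos: [0.5362, 0.0604, 0.097]
eef_rot: [180.0, -0.0, 83.6]
wrist_force: [0.1, 0.4, -0.1]
finger_gap: 0.14
finger_force: 30.0
```

Request:
step_arm(steps=[[0,0,0,1,0,0,0],[0,0,0,1,0,0,0],[0,0,0,0,0,0,0]])

```text
time_s: 23.35
tcp_pos: [0.5364, 0.0604, 0.0951]
eef_rot: [180.0, -0.0, 83.6]
wrist_force: [2.4, 0.2, -1.9]
finger_gap: 0.14
finger_force: 30.0
```

Request:
step_arm(steps=[[0,0,0,1,0,0,0],[0,0,0,1,0,0,0],[0,0,0,1,0,0,0],[0,0,0,0,0,0,0]])

```text
time_s: 23.75
tcp_pos: [0.5366, 0.0604, 0.0921]
eef_rot: [179.9, -0.0, 83.6]
wrist_force: [4.1, 0.7, -3.3]
finger_gap: 0.138
finger_force: 30.0
```

Request:
step_arm(steps=[[0,0,0,1,0,0,0],[0,0,0,1,0,0,0],[0,0,0,1,0,0,0],[0,0,0,0,0,0,0]])

```text
time_s: 24.15
tcp_pos: [0.5366, 0.0604, 0.089]
eef_rot: [179.9, -0.0, 83.6]
wrist_force: [6.3, 0.2, -3.3]
finger_gap: 0.142
finger_force: 30.0
```

```bash
python3 - <<'E'
from h import *
togo(None)
E
```

```text
t 24.15 tcp [0.5366 0.0604 0.089 ] rpy [ 1.7995e+02 -1.0000e-02  8.3570e+01] F [ 6.31  0.17 -3.33] gap 0.142 j [ -1.  31. 109.   0.  41.   6.]
```

Request:
step_arm(steps=[[0,0,0.3,1,0,0,0],[0,0,0,1,0,0,0],[0,0,0,1,0,0,0],[0,0,0,1,0,0,0],[0,0,0,0,0,0,0]])

```text
time_s: 24.65
tcp_pos: [0.5366, 0.0603, 0.0849]
eef_rot: [180.0, -0.0, 83.6]
wrist_force: [5.6, 0.8, -2.7]
finger_gap: 0.14
finger_force: 30.0
```

Request:
step_arm(steps=[[0,0,0,1,0,0,0],[0,0,0,1,0,0,0],[0,0,0,1,0,0,0],[0,0,0,1,0,0,0],[0,0,0,0,0,0,0]])

```text
time_s: 25.15
tcp_pos: [0.5367, 0.0603, 0.0809]
eef_rot: [180.0, -0.0, 83.6]
wrist_force: [6.1, 0.7, -3.5]
finger_gap: 0.14
finger_force: 30.0
```

Request:
step_arm(steps=[[0,0,0,1,0,0,0],[0,0,0,1,0,0,0],[0,0,0,1,0,0,0],[0,0,0,1,0,0,0],[0,0,0,0,0,0,0]])

```text
time_s: 25.65
tcp_pos: [0.5367, 0.0603, 0.077]
eef_rot: [180.0, -0.0, 83.6]
wrist_force: [6.2, 0.2, -1.4]
finger_gap: 0.136
finger_force: 30.0
```

Request:
step_arm(steps=[[0,0,0,1,0,0,0],[0,0,0,1,0,0,0],[0,0,0,1,0,0,0],[0,0,0,0,0,0,0]])

```text
time_s: 26.05
tcp_pos: [0.5367, 0.0603, 0.0739]
eef_rot: [180.0, -0.0, 83.6]
wrist_force: [5.4, 0.9, -3.8]
finger_gap: 0.143
finger_force: 30.0
```

Request:
step_arm(steps=[[0,0,0,0.5,0,0,0],[0,0,0,0.5,0,0,0],[0,0,0,0,0,0,0]])

```text
time_s: 26.35
tcp_pos: [0.5367, 0.0603, 0.073]
eef_rot: [180.0, -0.0, 83.6]
wrist_force: [5.7, -0.1, -2.4]
finger_gap: 0.137
finger_force: 30.0
```

Request:
step_arm(steps=[[0,0,0,0.4,0,0,0],[0,0,0,0,0,0,0]])

```text
time_s: 26.55
tcp_pos: [0.5368, 0.0603, 0.0728]
eef_rot: [179.9, -0.0, 83.6]
wrist_force: [5.9, 0.2, -0.5]
finger_gap: 0.141
finger_force: 30.0
```

Request:
step_arm(steps=[[0,0,0,0.4,0,0,0],[0,0,0,0,0,0,0]])

```text
time_s: 26.75
tcp_pos: [0.5369, 0.0603, 0.0727]
eef_rot: [179.9, -0.0, 83.6]
wrist_force: [4.9, 0.5, 4.9]
finger_gap: 0.14
finger_force: 30.0
```

Request:
step_arm(steps=[[0,0,0,0.3,0,0,0],[0,0,0,0,0,0,0]])

```text
time_s: 26.95
tcp_pos: [0.537, 0.0603, 0.0727]
eef_rot: [179.9, -0.0, 83.6]
wrist_force: [3.7, 1.2, 7.4]
finger_gap: 0.139
finger_force: 30.0
```

```bash
python3 - <<'E'
from h import *
togo(None); grab('side'); im,P=cloud('side')
for x,y in ((.5372,.0605),(.616,.071),(.6057,.1479),(.5265,.140)):
    m=(np.hypot(P[...,0]-x,P[...,1]-y)<.012)&(P[...,2]>.08)&(P[...,2]<.13)&(im[...,0]>im[...,2]*1.5)
    print(m.sum(),np.percentile(P[m][:,2],[50,95,100]).round(4) if m.sum() else '')
E
```

```text
t 26.95 tcp [0.537  0.0603 0.0727] rpy [ 1.7991e+02 -1.0000e-02  8.3570e+01] F [3.69 1.23 7.37] gap 0.139 j [ -1.  32. 109.   0.  38.   6.]
62 [0.098  0.1113 0.1157]
50 [0.0975 0.1095 0.1106]
20 [0.0967 0.1034 0.1039]
3 [0.0806 0.0807 0.0808]
```

Request:
step_arm(steps=[[0.4,0,0,0,0,0,0],[0.4,0,0,0,0,0,0],[0.4,0,0,0,0,0,0],[0.4,0,0,0,0,0,0],[0.4,0,0,0,0,0,0],[0.4,0,0,-10,0,0,0],[0.4,0,0,-30,0,0,0],[0.4,0,0,-40,0,0,0],[0.4,0,0,-40,0,0,0],[0.4,0,0,-30,0,0,0]])

```text
time_s: 28.0
tcp_pos: [0.5365, 0.0603, 0.2252]
eef_rot: [179.9, -0.0, 83.6]
wrist_force: [-0.6, 0.8, -0.6]
finger_gap: 0.397
finger_force: 0.0
```

Request:
step_arm(steps=[[0.4,-30,0,-20,0,0,0],[0.4,-40,0,0,0,0,0],[0.4,-20,0,0,0,0,0],[0.4,0,0,0,0,0,0],[0.4,0,0,0,0,0,0]])

```text
time_s: 28.5
tcp_pos: [0.5263, -0.029, 0.2425]
eef_rot: [180.0, -0.0, 83.5]
wrist_force: [0.1, 0.0, -0.8]
finger_gap: 0.401
finger_force: 0.0
```

```bash
python3 - <<'E'
from h import *
togo(None); im,d=grab('wrist'); save(im,'w5.png',1.5); im,P=cloud('wrist')
for x,y in ((.538,.062),(.6174,.0724),(.607,.1517),(.5277,.141)):
    m=(np.hypot(P[...,0]-x,P[...,1]-y)<.013)&(P[...,2]>.07)&(P[...,2]<.13)
    t=m&(P[...,2]>.107); q=m&(P[...,2]<.1)
    print(m.sum(),'ztop',np.median(P[t][:,2]).round(4),'top xy',np.round(cv2.minEnclosingCircle((P[t][:,:2]*1e3).astype(np.float32)),1) if 0 else P[t][:,:2].mean(0).round(4),'n',t.sum())
E
```

```text
t 28.5 tcp [ 0.5263 -0.029   0.2425] rpy [ 1.7998e+02 -2.0000e-02  8.3500e+01] F [ 0.09  0.02 -0.8 ] gap 0.401 j [-10.  18. 101.   0.  61.  -4.]
157 ztop 0.11 top xy [0.5384 0.0617] n 147
257 ztop 0.1082 top xy [0.6169 0.0721] n 134
185 ztop 0.1074 top xy [0.6067 0.1445] n 3
325 ztop 0.1082 top xy [0.5277 0.1407] n 159
```

View pics/w5.png

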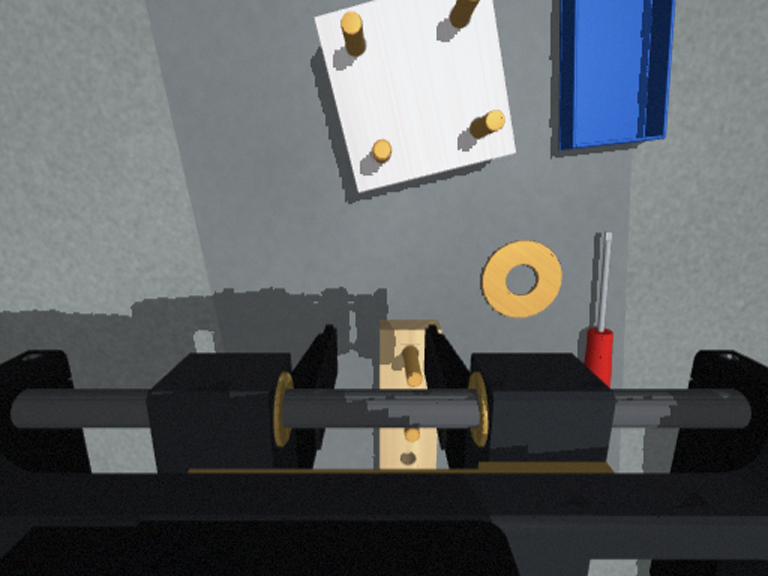

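The last picture shows the post standing in the bore at (381,151). Its top measures z = 0.110, which is 50 mm above the block face. The rack's third hole, at (408,458), is empty. I'm handing it in.

```bash
python3 - <<'E'
from h import *
print(r.hand_in())
E
```

```text
the job is handed in; nothing more can be done
None
```

The empty bore measured 34 mm deep by touch, the rod is back in its stand, and post_c (84 mm) is pushed fully home past the ball catch, upright with its top at the 50 mm height given for the fitted posts; the job is handed in.

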